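# Clear the vise, close it on the workpiece and lock it

## Robot

A 6-joint arm with a two-finger parallel gripper is mounted at the origin on the work surface. World frame = base frame: x ahead of the robot, y to its left, z up, the work surface at z = 0. Lengths are in m, angles in rad, forces in N, time in s.
With the tool pointing down it reaches from about 0.3 to 0.75 m from the base axis. Payload 8.5 kg.
Tool frame: the origin (TCP) lies midway between the tips of the shut fingers; the grasp point (between the pads) lies 19 mm behind it; z points along the fingers, y is the line along which they close (so a half turn about z gives the same grasp; the last joint's range is limited). The gripper opens to 85 mm and grips with 20 to 120 N. Pads are 22 mm wide; open, the fingers measure 114 mm over their backs; the gripper's body (76 mm by 85 mm) begins 54 mm behind the grasp point. The pads swing forward as they close: fully open they stand 13 mm farther back than shut.
Start: joints at [-1.485, 0.381, 1.297, -0, 1.464, -0.215], TCP at [0.163, -0.525, 0.203] pointing down, gripper open.
Joint ranges: [-3.11, 3.11], [-0.89, 2.33], [0.22, 2.48], [-1.42, 4.56], [0.17, 2.85], [-2.88, 2.88]. Speed limits (rad/s): [2.39, 2.39, 3.14, 3.14, 3.14, 3.14].

## Interface

Orientations are given as [roll, pitch, yaw] about the fixed x, y, z axes, in that order (R = Rz(yaw) Ry(pitch) Rx(roll)).
In Python, from rig import r, eoat, solve_ik, sense, vision gives the robot as it stands. Calls block until the motion is done:
- r.move_pose(position, orientation): joint-space move of the TCP to a pose.
- r.movel(position, rotation=None, v=0.15, until_force=None): straight line of the TCP; rotation=None keeps the orientation; v is the mean speed in m/s. With until_force (N) it stops when the force on the tool has changed by that much, and returns True; else False.
- r.set_joints(angles): joint-space move.
- eoat.open_gripper() and eoat.gripper_close(strength=None): open the fingers fully, or close them until they stop; strength is the grip in N (None keeps the last).
- r.dwell(seconds).
- solve_ik(position, orientation): joint angles nearest the present ones, or None.
- sense(): the state.
- vision.read_camera(name): name is "side" or "top"; returns the picture (480x640x3 uint8, red, green, blue); there is no depth.
- vision.camera_model(name): a dict with "fx", "fy", "cx", "cy" (pixels), "R" (3x3) and "t" (3): a world point X has camera coordinates R X + t. Camera axes: x right, y down, z forward; pixel columns grow to the right and rows downward; lengths in m; the calibration is good to about 2 mm. A picture is of the moment at which its call begins. camera_model takes no time and is no camera call.
A pose or a line that the arm cannot do raises r.PlanningError and nothing moves.
- r.job_done(): hands the job in; it is judged then, once.
The state is a dict: "time": time; "joint_pos": joint angles; "dq": joint speeds; "effort": joint torques, N m; "ee_pos": TCP position; "tcp_rot": TCP orientation; "wrist_force": force on the tool from outside, world axes, zero at the start; "wrist_torque": the same for the moment, N m; "gripper_width": opening from 0.0 (shut) to 1.0 (fully open); "grip_force": force on a finger pad.
Only numpy, scipy, OpenCV 4.12 (cv2) and the standard library are available. Lean on these libraries where they do the work, as an engineer would, in place of code of your own. Each camera call takes 0.05 s, during which the arm holds its last target. There are 200 camera calls.

## Task

The pale wooden workpiece has to be clamped in the yellow sliding-jaw vise, but the vise bed is cluttered: first lay the file in the blue tool tray and put the small reddish offcut in the grey scrap box. Then push the moving jaw along so that it carries the workpiece squarely and fully home against the fixed jaw, without lifting the workpiece, and only after that turn the black lock knob clockwise until its white pointer points at the red mark. Leave the jar, the red can, the hammer and the sanding block where they are.

Things in the scene. Friction and masses are not known exactly. Their poses are not given: they have to be found in the camera images.
- vise: Yellow bench vise, fixed. Bed 110 mm (x) by 470 mm (y = -200 to +270), top 30 mm above the bench. Origin on the bench, x across the bed, y along the slide to the fixed jaw. Fixed jaw 104 mm wide, y = 135 (clamping face) to 160 mm, top z = 75 mm; lock knob behind it at y = 222 mm. Low feet reach x = +-83 mm at y = -165 and 235 mm.
- moving_jaw (a joint): Position of the vise's moving jaw in m, grows as it slides along the vise's +y towards the fixed jaw. The jaw is 104 mm wide, 40 mm thick (along y), z = 31 to 76 mm; its clamping face lies at vise y = -135 mm + joint. With the 50 mm workpiece clamped square the joint reads about 0.220. About 4 N friction; stays where left.
- jaw_push (a point): Middle of the moving jaw's back face (a black rubber pad), the place to push, 53 mm above the bench, moves with the jaw; axes as the vise's.
- workpiece: Pale wooden block lying loose on the vise bed between the jaws, 80 (x) by 50 (y, the direction clamped) by 45 mm high, about 0.12 kg; origin at the centre of its underside.
- file: Hand file lying across the vise bed between the moving jaw and the workpiece, overhanging both sides. 186 mm long along its x: dark wooden handle from x = -95 to -10 mm, 22 wide and 20 mm high; brass ferrule; steel blade from x = -2 to +91 mm, 16 wide and 7 mm thick. Flat underside; origin on the underside at the balance region. About 0.11 kg.
- offcut: Small reddish wood offcut standing on the bed between workpiece and fixed jaw. Lower part 34 (x) by 22 (y) by 24 mm high; a step of 20 mm (x = -17 to +3 mm) on top to 36 mm high. Origin at the centre of the underside. About 0.03 kg.
- tool_tray: Blue open tray for tools, fixed, 270 (x) by 140 (y) by 28 mm high, walls and floor 5 mm. Origin at the centre of the underside. It stands at the left or the right of the vise. A screwdriver lies along its +y side, the rest is free.
- scrap_box: Grey open scrap box, fixed, 150 by 150 by 45 mm high, walls and floor 5 mm. Origin at the centre of the underside. It stands on the other side of the vise. A scrap of wood lies in its corner at +x, +y.
- screwdriver: Screwdriver with red handle, 190 mm long along its x, lying in the tool tray; may be nudged.
- lock_knob (a joint): Angle of the lock knob in rad, grows as it is turned clockwise seen from above; range 0 to 2.6, starts 0.7 to 1.4 rad before the red mark. Light friction (0.05 N m); stays where left.
- knob_grip (a point): On the lock knob's axis at the height to grip, 68 mm above the bench: middle of the black bar grip, 50 mm long along this point's x, 14 mm wide, from z = 54 to 82 mm, above a round skirt of 27 mm radius. Its x axis points to the white pointer end.
- knob_pointer (a point): End of the bar grip with the white pointer line, 25 mm from the knob's axis, 68 mm above the bench.
- index_ring: White index ring of 41 mm radius flat round the foot of the lock knob, fixed, concentric with it; its x axis points from the knob's axis to the red mark on the ring. Underside 42 mm above the bench.
- screw_jar: Glass screw jar with black cap, 64 mm diameter, 80 mm high, bystander; origin at the underside.
- oil_can: Red can, 60 mm diameter, 120 mm high, bystander; origin at the underside.
- hammer: Hammer, 260 mm long, lying on the bench, bystander.
- sanding_block: Cork sanding block, 110 by 60 by 35 mm, bystander; origin at the underside.

How it is judged:
By the outcome, as a careful person would: the job done as asked, in the order asked, and still so for the second after the job is handed in, with the robot touching nothing.
It also fails if it takes over 72 s, if anything falls off the work surface, if the arm or the gripper's body presses on something with over 40 N, if the wrist force passes 120 N, or if a joint passes its speed limit or range.

## Working session

There is one attempt and no reset: what is moved stays moved. The work goes in short steps, each a Python script; the robot and the scene stay as the last script left them, time stands still between calls to the robot, and variables do not carry over. Pictures are saved under pics/ and viewed, at most 10 in all, crops included, and the job is handed in when it is done.

```bash
ls; mkdir -p pics
python3 - <<'E'
from rig import r,sense,vision
import cv2
for n in("top","side"):
    im=vision.read_camera(n); cv2.imwrite(f"pics/{n}0.png",im[:,:,::-1])
    m=vision.camera_model(n); print(n,m)
print(sense()["time"])
E
```

```text
pics
top {'fx': 479.97212076786025, 'fy': 479.97212076786025, 'cx': 320.8205782225219, 'cy': 236.1459684958259, 'R': array([[ 0.02242735, -0.99947419, -0.02341696],
       [-0.99064036, -0.01906242, -0.13516027],
       [ 0.13464282,  0.02622907, -0.99054699]]), 't': array([0.02904496, 0.63494485, 0.99307353])}
side {'fx': 505.7521770377337, 'fy': 505.7521770377337, 'cx': 318.50945709322247, 'cy': 233.32709624149314, 'R': array([[-0.76892566, -0.63931455, -0.00549792],
       [-0.44378098,  0.53990153, -0.71523756],
       [ 0.46023012, -0.54752464, -0.69885979]]), 't': array([0.48218137, 0.29275459, 0.80927082])}
0.1
```

View pics/top0.png

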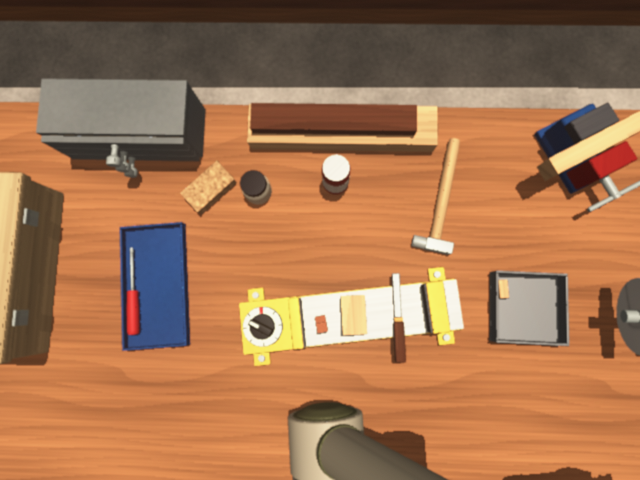

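View pics/side0.png

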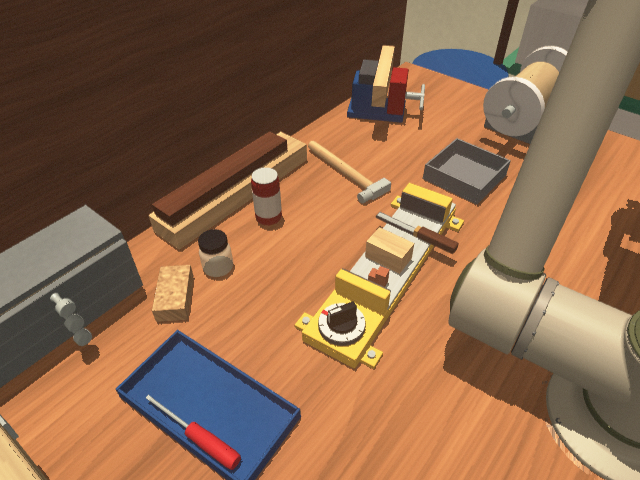

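The top view shows the vise along world y, with the fixed jaw and knob at the left (about 262,325), the workpiece at (353,315), the offcut at (321,324) and the file at (398,320). The moving jaw is at (438,303), the tray at (155,286) and the box at (531,308). I'll enlarge the vise area next.

Run:
```python
import cv2
im=cv2.imread("pics/top0.png")
c=im[262:372,235:470]; cv2.imwrite("pics/c1.png",cv2.resize(c,None,fx=3.4,fy=3.4,interpolation=cv2.INTER_CUBIC))
im=cv2.imread("pics/side0.png")
c=im[180:370,290:470]; cv2.imwrite("pics/c2.png",cv2.resize(c,None,fx=3.1,fy=3.1,interpolation=cv2.INTER_CUBIC))
```

```text
(no output)
```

View pics/c1.png

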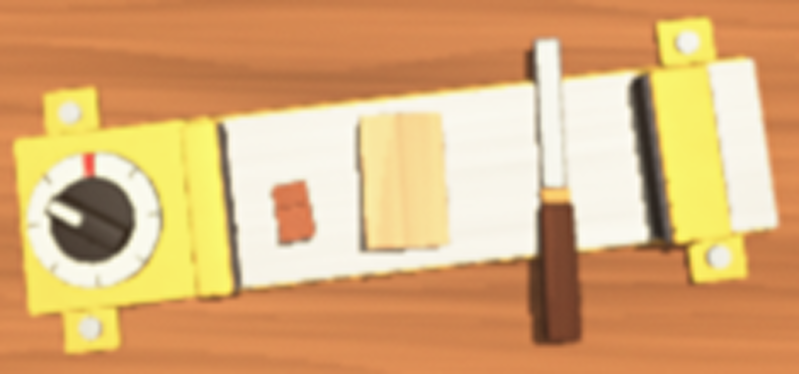

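View pics/c2.png

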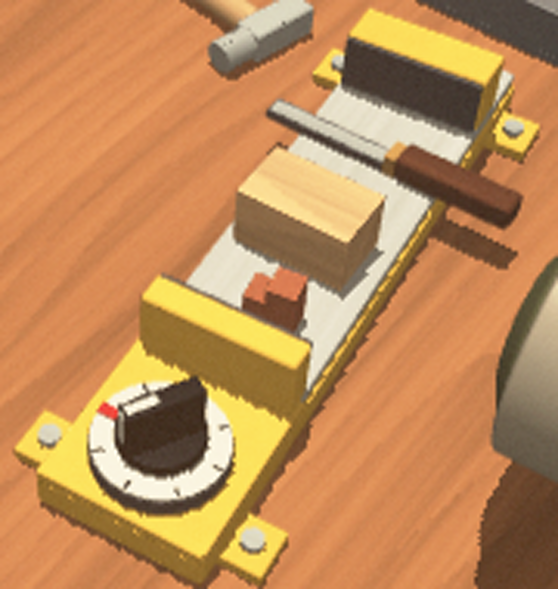

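Top crop, scale 3.4, origin (235,262): the knob centre is at (94,219), the red mark at (89,163) and the pointer at left-up (52,207). The file runs from (547,40) to (556,342), with the ferrule at (555,195). The offcut spans 274–314 by 181–243 and the workpiece 360–447 by 113–249. The side crop shows the offcut's high step towards -x. Next I'll fit the poses.

```bash
cat > h.py <<'E'
import numpy as np
from scipy.optimize import least_squares
from rig import r,eoat,solve_ik,sense,vision
M=vision.camera_model("top")
def P(u,v,z,M=M):
    d=M["R"].T@np.array([(u-M["cx"])/M["fx"],(v-M["cy"])/M["fy"],1]); c=-M["R"].T@M["t"]
    return (c+d*(z-c[2])/d[2])[:2]
def C(u,v,z): return P(235+(u+.5)/3.4-.5,262+(v+.5)/3.4-.5,z)
def R2(a): return np.array([[np.cos(a),-np.sin(a)],[np.sin(a),np.cos(a)]])
E
python3 - <<'E'
from h import *
np.set_printoptions(precision=4,suppress=True)
obs=[((94,219),.045,(0,.222)),((752,58),.03,(.055,-.2)),((777,228),.03,(-.055,-.2)),
((218,118),.075,(.052,.135)),((237,292),.075,(-.052,.135)),((184,122),.075,(.052,.160)),((197,298),.075,(-.052,.160))]
W=np.array([C(*o[0],o[1]) for o in obs]);V=np.array([o[2] for o in obs])
f=lambda p:((V@R2(p[2]).T+p[:2])-W).ravel()
s=least_squares(f,[.4,0,0]);p=s.x;print("vise",p,"\nres mm\n",1e3*f(p).reshape(-1,2))
inv=lambda w:R2(p[2]).T@(np.array(w)-p[:2])
def show(n,u,v,z): w=C(u,v,z);print(n,w,inv(w))
for n,u,v,z in [("jawR top back",707,66,.076),("jaw back bot",735,240,.076),("jaw face top",650,72,.076),("jaw face bot",671,242,.076),
 ("wp",362,114,.075),("wp",440,112,.075),("wp",447,247,.075),("wp",363,249,.075),
 ("tip",547,40,.037),("ferr",554,195,.045),("hend",556,342,.05),
 ("off",274,185,.054),("off",305,181,.054),("off lo",283,243,.066),("off",314,238,.066),
 ("knob",92,219,.082),("ptr",52,207,.082),("ptr2",62,212,.082),("red",89,160,.045)]: show(n,u,v,z)
for n,q,z in [("tray",[(121,226),(184,223),(188,346),(124,350)],.028),("box",[(491,272),(567,272),(568,345),(497,346)],.045),("jar",[(255,184)],.08),("scr",[(131,250),(133,332)],.02),("scrap",[(503,289)],.02)]:
    w=np.array([P(u,v,z) for u,v in q]);print(n,w,w.mean(0))
E
```

```text
vise [ 0.4702 -0.0582  0.1327] 
res mm
 [[ 0.4731  0.4602]
 [ 1.7788  0.2037]
 [-1.9564 -0.5061]
 [-0.0271 -1.6119]
 [-0.2897 -1.0608]
 [-0.4735  2.6095]
 [ 0.4948 -0.0946]]
jawR top back [ 0.5416 -0.2106] [ 0.0506 -0.1605]
jaw back bot [ 0.4387 -0.226 ] [-0.0534 -0.1621]
jaw face top [ 0.5372 -0.1764] [ 0.0508 -0.126 ]
jaw face bot [ 0.4366 -0.1881] [-0.0504 -0.1243]
wp [ 0.5082 -0.0031] [0.045  0.0497]
wp [ 0.5105 -0.0501] [0.041  0.0027]
wp [ 0.4305 -0.0551] [-0.039   0.0083]
wp [ 0.4281 -0.005 ] [-0.0347  0.0583]
tip [ 0.5576 -0.1194] [ 0.0785 -0.0722]
ferr [ 0.4616 -0.1229] [-0.017  -0.0629]
hend [ 0.3738 -0.1235] [-0.1042 -0.0519]
off [0.464  0.0499] [0.0082 0.108 ]
off [0.4668 0.0309] [0.0085 0.0888]
off lo [0.4299 0.0432] [-0.0265  0.1059]
off [0.4333 0.0245] [-0.0256  0.0869]
knob [0.4423 0.1573] [0.0008 0.2173]
ptr [0.4488 0.1816] [0.0105 0.2405]
ptr2 [0.446  0.1754] [0.0069 0.2348]
red [0.4764 0.1659] [0.0358 0.2213]
tray [[0.6505 0.4869]
 [0.6599 0.3465]
 [0.3937 0.3215]
 [0.3819 0.4591]] [0.5215 0.4035]
box [[ 0.5643 -0.3198]
 [ 0.5677 -0.4788]
 [ 0.4168 -0.4739]
 [ 0.4112 -0.3283]] [ 0.49   -0.4002]
jar [[0.7381 0.1834]] [0.7381 0.1834]
scr [[0.5982 0.4638]
 [0.4197 0.4458]] [0.509  0.4548]
scrap [[ 0.5299 -0.3527]] [ 0.5299 -0.3527]
```

```bash
cat >> h.py <<'E'
pi=np.pi
VP=np.array([.4702,-.0582]);VA=.1327
def vw(x,y,a=VA,o=VP): return o+R2(a)@np.array([x,y])
def D(psi): return [pi,0,psi]
def go(xy,z,psi): r.move_pose([*xy,z],D(psi))
def lin(xy,z,v=.15,**k): return r.movel([*xy,z],v=v,**k)
def st(*a):
    s=sense(); print(*a,"t",round(s["time"],2),"w",round(s["gripper_width"],3),"g",np.round(s["grip_force"],1),"F",np.round(s["wrist_force"],1),"p",np.round(s["ee_pos"],4))
E
python3 - <<'E'
from h import *
np.set_printoptions(precision=3,suppress=True)
print(sense()["tcp_rot"])
for n,xy,z,ps in [("file",(.4447,-.1205),.031,.022),("tray",(.51,.39),.02,.098),("off",(.4485,.0371),.032,.17-pi/2),("off+",(.4485,.0371),.032,.17+pi/2),("push",vw(0,-.2),.05,VA),("push2",vw(0,.03),.05,VA),("knob",vw(0,.222),.057,VA+1.2),("knobmark",vw(0,.222),.057,VA)]:
    for k in(0,pi,-pi): 
        q=solve_ik([*xy,z],D(ps+k)); print(n,k,None if q is None else np.array(q))
f=np.array([.4667,-.1214]); a=.022
g=f+R2(a)@[-.022,.0015]
go(g,.14,a); lin(g,.031,v=.15,until_force=8); st("down")
eoat.gripper_close(60); st("closed"); lin(g,.16,v=.2); st("up")
cv=vision.read_camera("side")
import cv2; cv2.imwrite("pics/s1.png",cv[:,:,::-1])
E
```

```text
[-3.14  -0.     0.301]
file 0 [-0.522  0.448  1.787 -0.     0.906  1.026]
file 3.141592653589793 [-0.522  0.448  1.787  0.     0.906 -2.115]
file -3.141592653589793 [-0.522  0.448  1.787  0.     0.906 -2.115]
tray 0 [ 0.469  0.708  1.267 -0.     1.167  1.942]
tray 3.141592653589793 [ 0.469  0.708  1.267  0.     1.167 -1.2  ]
tray -3.141592653589793 [ 0.469  0.708  1.267  0.     1.167 -1.2  ]
off 0 [-0.182  0.433  1.814 -0.     0.894  2.79 ]
off 3.141592653589793 [-0.182  0.433  1.814 -0.     0.894 -0.352]
off -3.141592653589793 [-0.182  0.433  1.814 -0.     0.894 -0.352]
off+ 0 [-0.182  0.433  1.814 -0.     0.894 -0.352]
off+ 3.141592653589793 [-0.182  0.433  1.814 -0.     0.894  2.79 ]
off+ -3.141592653589793 [-0.182  0.433  1.814 -0.     0.894  2.79 ]
push 0 [-0.688  0.552  1.494 -0.     1.096  0.75 ]
push 3.141592653589793 [-0.688  0.552  1.494  0.     1.096 -2.392]
push -3.141592653589793 [-0.688  0.552  1.494  0.     1.096 -2.392]
push2 0 [-0.315  0.425  1.748 -0.     0.968  1.123]
push2 3.141592653589793 [-0.315  0.425  1.748  0.     0.968 -2.019]
push2 -3.141592653589793 [-0.315  0.425  1.748  0.     0.968 -2.019]
knob 0 [ 0.099  0.417  1.734 -0.     0.991  0.337]
knob 3.141592653589793 [ 0.099  0.417  1.734  0.     0.991 -2.805]
knob -3.141592653589793 [ 0.099  0.417  1.734  0.     0.991 -2.805]
knobmark 0 [ 0.099  0.417  1.734 -0.     0.991  1.537]
knobmark 3.141592653589793 [ 0.099  0.417  1.734  0.     0.991 -1.605]
knobmark -3.141592653589793 [ 0.099  0.417  1.734  0.     0.991 -1.605]
down t 2.78 w 1.0 g 0.0 F [ 0.2 -0.   0. ] p [ 0.445 -0.121  0.032]
closed t 3.55 w -0.001 g 0.0 F [-0.8  0.1  0.2] p [ 0.445 -0.12   0.031]
up t 4.34 w -0.002 g 0.0 F [-0.3  0.1 -0.4] p [ 0.444 -0.12   0.159]
```

View pics/s1.png

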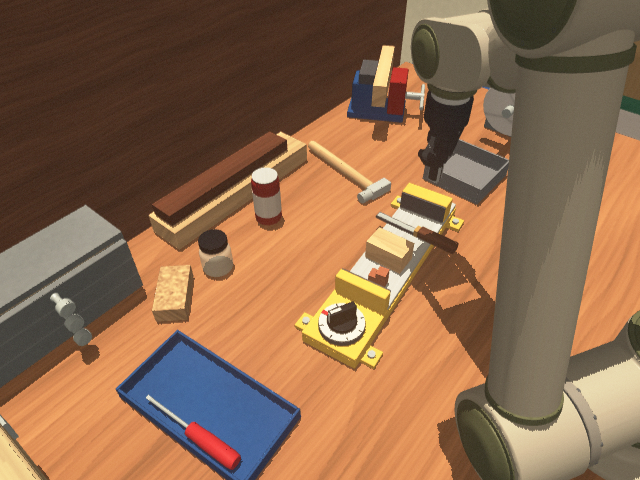

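The gripper closed on nothing and the file still lies across the bed at (415,232). The fingertips appear near (430,175). I'll check whether they project to where the state says.

Run:
```python
from h import *
import cv2
def pj(n,X):
    m=vision.camera_model(n);c=m["R"]@X+m["t"];return np.round([m["fx"]*c[0]/c[2]+m["cx"],m["fy"]*c[1]/c[2]+m["cy"]],1)
s=sense();print(s["ee_pos"],s["tcp_rot"],s["joint_pos"])
for n in("side","top"):
    print(n,pj(n,s["ee_pos"]),"file",pj(n,np.array([.4447,-.1219,.05])),"ferr",pj(n,np.array([.4616,-.1229,.045])),"mark",pj(n,np.array([.4764,.1659,.045])),"tip",pj(n,np.array([.5576,-.1194,.037])))
a=vision.read_camera("side")[100:260,340:520];b=vision.read_camera("top")[240:400,330:510]
cv2.imwrite("pics/s2.png",cv2.resize(np.hstack([a,b])[:,:,::-1],None,fx=2.2,fy=2.2,interpolation=cv2.INTER_CUBIC))
```

```text
[ 0.44405105 -0.1200529   0.15876753] [-3.14031405e+00  2.18379788e-03  2.20015920e-02] [-5.22323094e-01  2.67240959e-01  1.60881536e+00 -3.88014874e-05
  1.26806664e+00  1.02648465e+00]
side [431.6 190.1] file [423.9 230.3] ferr [416.8 228.2] mark [323.8 310.7] tip [377.8 212.5]
top [404.3 330.7] file [397.4 327.3] ferr [397.6 319. ] mark [260.8 308.7] tip [395.5 273.4]
```

View pics/s2.png

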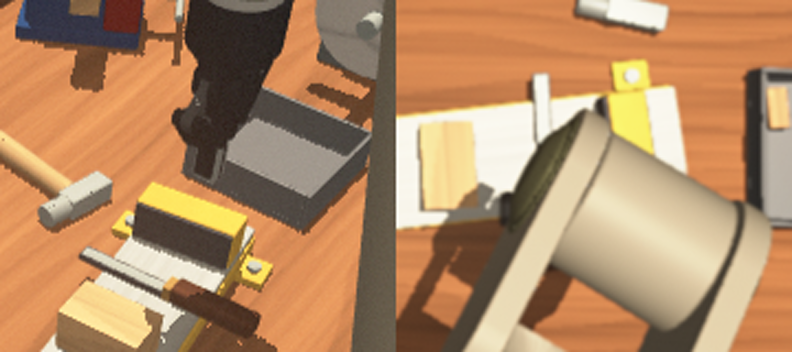

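The tips appear at about (433,183) in the side view, roughly 7 px above the projected TCP (431.6,190.1), so they sit about 18 mm higher than reported. A soft touch on the bed (z = 0.030) between file and workpiece will check this.

Run:
```python
from h import *
import cv2
g=vw(0,-.028)
lin(g,.10); st("pre")
print(lin(g,.003,v=.04,until_force=5)); st("touch")
a=vision.read_camera("side"); cv2.imwrite("pics/s3.png",cv2.resize(a[130:280,340:520],None,fx=3.3,fy=3.3,interpolation=cv2.INTER_CUBIC)[:,:,::-1])
lin(g,.10,v=.2);st("up")
```

```text
pre t 5.14 w -0.0 g 0.0 F [0.1 0.2 0.4] p [ 0.474  -0.0862  0.1003]
False
touch t 7.72 w -0.001 g 0.0 F [ 0.4 -0.1  0.1] p [ 0.474  -0.086   0.0031]
up t 8.4 w 0.003 g 0.0 F [-0.8 -0.4 -0.3] p [ 0.4734 -0.0858  0.0993]
```

View pics/s3.png

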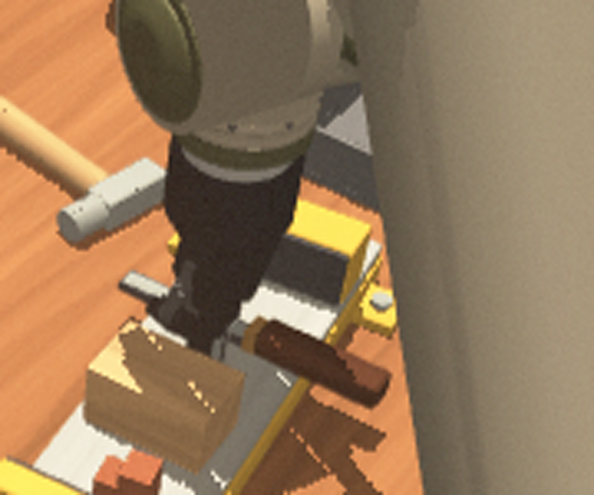

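In the picture the fingers stop short of the bed, near (402,237), even at a reported TCP of z = 0.003. The TCP offset is clearly larger than stated, so I'll touch further down, gently.

Run:
```python
from h import *
g=vw(0,-.028)
lin(g,.005,v=.2)
print(lin(g,-.03,v=.03,until_force=4)); st("touch")
lin(g,.06,v=.2);st("up")
```

```text
True
touch t 9.41 w 0.0 g 3.4 F [-1.8  0.4  6.1] p [ 0.474  -0.086   0.0019]
up t 9.85 w -0.001 g 0.0 F [ 0.1 -0.2 -0.4] p [ 0.4739 -0.086   0.0601]
```

Run:
```python
from h import *
def pj(n,X):
    m=vision.camera_model(n);c=m["R"]@np.array(X)+m["t"];return np.round([m["fx"]*c[0]/c[2]+m["cx"],m["fy"]*c[1]/c[2]+m["cy"]],1)
print(pj("side",[.474,-.086,.031]),pj("side",[.444,-.12,.187]),pj("side",[.444,-.12,.177]))
```

```text
[401.4 240. ] [433.9 178.5] [433.1 182.7]
```

The bed touch at reported z = 0.002 puts the real tips 28 mm above the reported TCP, and the horizontal position agrees (402,237 seen, 401.4,240 projected). I'll apply that z correction and retry the file.

```bash
cat >> h.py <<'E'
DZ=.028   # real finger tips are this much above the reported TCP (touch-tested)
def go(xy,z,psi): r.move_pose([*xy,z-DZ],D(psi))
def lin(xy,z,v=.15,**k): return r.movel([*xy,z-DZ],v=v,**k)
TA=.098; TO=np.array([.5215,.4035])
E
python3 - <<'E'
from h import *
f=np.array([.4667,-.1214]); a=.022
g=f+R2(a)@[-.022,.0015]
lin(sense()["ee_pos"][:2],.13,v=.25); eoat.open_gripper()
go(g,.11,a); print(lin(g,.032,v=.12,until_force=8)); st("down")
eoat.gripper_close(60); st("closed"); 
if sense()["gripper_width"]>.1:
    lin(g,.17,v=.25); st("up")
    t=vw(.0,-.012,TA,TO)
    go(t,.17,TA); lin(t,.05,v=.25); print(lin(t,.018,v=.06,until_force=6)); st("tray")
    eoat.open_gripper(); st("rel"); lin(t,.15,v=.3); st("up")
E
```

```text
False
down t 12.07 w 0.999 g 0.0 F [-0.2 -0.3  0.3] p [ 0.4452 -0.1204  0.0045]
closed t 12.68 w 0.244 g 59.0 F [-0.3  0.1  4.8] p [ 0.4449 -0.1206  0.0045]
up t 13.38 w 0.238 g 58.3 F [-1.2  0.3 -0.5] p [ 0.444  -0.12    0.1408]
False
tray t 16.57 w 0.241 g 58.3 F [ 0.5 -0.9 -1.1] p [ 0.5228  0.3916 -0.01  ]
rel t 17.21 w 1.001 g 0.0 F [0.9 0.1 0.7] p [ 0.5227  0.3916 -0.01  ]
up t 17.8 w 0.997 g 0.0 F [-0.   0.1  0.7] p [0.5225 0.3915 0.1222]
```

The file was held at about 21 mm and released in the tray. Now the offcut.

Run:
```python
from h import *
import cv2
o=np.array([.4485,.0371]);psi=.17+pi/2
go(o,.13,psi); print(lin(o,.033,v=.12,until_force=8)); st("down")
eoat.gripper_close(40); st("closed")
if sense()["gripper_width"]>.15:
    lin(o,.17,v=.25); b=np.array([.49,-.42])
    go(b,.17,.04+pi/2); lin(b,.05,v=.25); print(lin(b,.018,v=.08,until_force=6)); st("box")
    eoat.open_gripper(); lin(b,.16,v=.3); st("up")
im=vision.read_camera("top");im2=vision.read_camera("side")
cv2.imwrite("pics/t4.png",cv2.resize(np.vstack([im[215:375,110:580]]),None,fx=1.7,fy=1.7,interpolation=cv2.INTER_CUBIC)[:,:,::-1])
cv2.imwrite("pics/s4.png",im2[:,:,::-1])
```

```text
False
down t 20.73 w 1.0 g 0.0 F [0.8 0.1 0.6] p [0.4489 0.0371 0.0055]
closed t 21.25 w 0.4 g 39.6 F [-1.6  0.4  5.6] p [0.4486 0.0371 0.0055]
False
box t 24.82 w 0.39 g 39.8 F [-0.   0.2 -0. ] p [ 0.4901 -0.4201 -0.01  ]
up t 26.0 w 0.999 g 0.0 F [ 0.6  0.  -0.5] p [ 0.4899 -0.4198  0.1321]
```

View pics/t4.png

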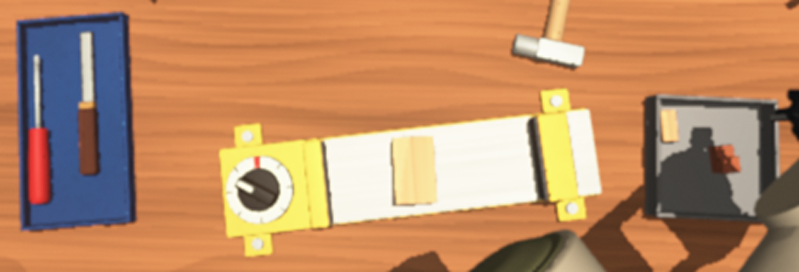

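The file lies in the tray (crop 88,105) and the offcut in the box (725,158). The bed holds only the workpiece (415,170). Next is the jaw push.

Run:
```python
from h import *
psi=VA+pi/2
iv=lambda:R2(VA).T@(sense()["ee_pos"][:2]-VP)
eoat.gripper_close(60)
a=vw(0,-.21); go(a,.13,psi); lin(a,.050,v=.2,until_force=6); st("down")
print(lin(vw(0,-.165),.050,v=.06,until_force=3)); st("contact"); print(iv())
print(lin(vw(0,.01),.050,v=.07,until_force=15)); st("mid"); print(iv())
print(lin(vw(0,.05),.050,v=.025,until_force=22)); st("home"); print(iv())
```

```text
down t 28.09 w 0.002 g 0.0 F [ 0.1 -0.5  0.5] p [ 0.4984 -0.2676  0.0227]
True
contact t 28.72 w 0.0 g 0.0 F [-0.1 -0.4 -0.3] p [ 0.4926 -0.2272  0.022 ]
[-1.28970699e-04 -1.70464619e-01]
False
mid t 31.46 w -0.0 g 0.9 F [-0.8 -2.4  0.2] p [ 0.4691 -0.0482  0.0221]
[0.0002203  0.01003645]
True
home t 32.45 w -0.0 g 1.6 F [-0.6 -3.3  2. ] p [ 0.466  -0.0253  0.0221]
[0.00014998 0.03318652]
```

Run:
```python
from h import *
import cv2
lin(vw(0,.0),.050,v=.15); lin(vw(0,-.02),.16,v=.3); eoat.open_gripper()
b=np.array([.47,-.36]); go(b,.2,VA+pi/2); st("away")
im=vision.read_camera("top");im2=vision.read_camera("side")
cv2.imwrite("pics/t5raw.png",im[:,:,::-1])
A=cv2.resize(im[275:375,232:382],None,fx=5.2,fy=5.2,interpolation=cv2.INTER_CUBIC)[:,:,::-1]
cv2.imwrite("pics/t5.png",A)
```

```text
away t 35.23 w 0.996 g 0.0 F [1. 0. 0.] p [ 0.4703 -0.3587  0.1718]
```

View pics/t5.png

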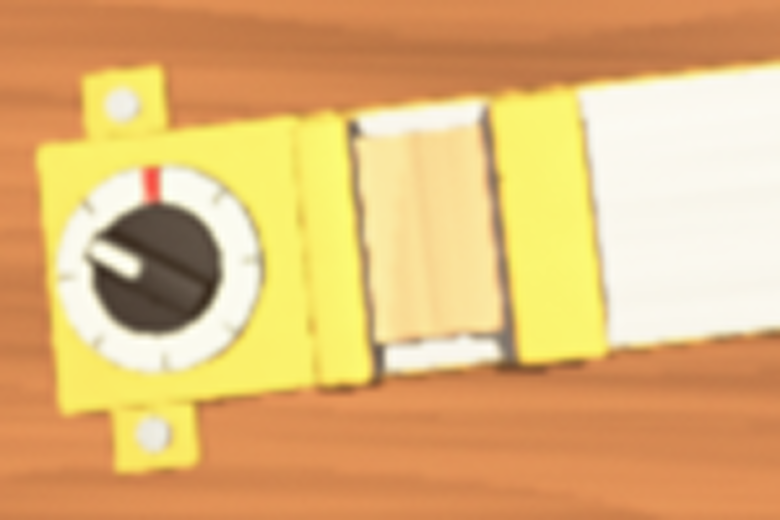

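The workpiece sits square between both jaws. In the crop the ring centre is (160,268), the red mark (152,185) and the white pointer (95,248)→(135,272). I'll compute the angles, then grip and turn.

Run:
```python
from h import *
import cv2
Q=lambda x,y,z:P(232+(x+.5)/5.2-.5,275+(y+.5)/5.2-.5,z)
c=Q(160,268,.044);m=Q(152,184,.044);e=Q(93,247,.082);i=Q(135,272,.082)
an=lambda d:np.arctan2(d[1],d[0])
print("c",c,"vise model",vw(0,.222),"rmark",np.linalg.norm(m-c),"mark",an(m-c))
print("ptr from line",an(e-i),"from c",an(e-c),"r",np.linalg.norm(e-c), "r wm",np.linalg.norm(e-vw(0,.222)),an(e-vw(0,.222)))
# colour-based refinement
im=cv2.imread("pics/t5raw.png")[:,:,::-1].astype(int)
v,u=np.mgrid[0:480,0:640]
box=(u>242)&(u<284)&(v>303)&(v<350)
red=box&(im[...,0]>150)&(im[...,1]<120)
w=red*(im[...,0]-im[...,1]); p=P((w*u).sum()/w.sum(),(w*v).sum()/w.sum(),.044);print("red",red.sum(),p,an(p-c),an(p-vw(0,.222)))
```

```text
c [0.44012076 0.16133978] vise model [0.44082698 0.16184824] rmark 0.03391643677326806 mark 0.1355586246881829
ptr from line 1.0702903156780221 from c 1.1502316189062136 r 0.023228955936437416 r wm 0.02248072272838489 1.1696759683980555
red 9 [0.47394698 0.16625845] 0.14439804542671733 0.13238005620759938
```

Run:
```python
from h import *
import cv2
k=np.array([.4405,.1616]); a0,a1=1.12,.137
go(k,.14,a0); print(lin(k,.058,v=.12,until_force=6)); st("down")
eoat.gripper_close(40); st("closed")
q=np.array(sense()["joint_pos"]); q1=np.array(solve_ik([*k,.058-DZ],D(a1))); print(q,q1)
r.set_joints(q1); r.dwell(.2); st("turned"); print(sense()["wrist_torque"],sense()["tcp_rot"])
eoat.open_gripper(); st("rel"); lin(k,.16,v=.25)
go(np.array([.47,-.36]),.2,VA+pi/2); st("away")
im=vision.read_camera("top"); cv2.imwrite("pics/t6raw.png",im[:,:,::-1])
cv2.imwrite("pics/t6.png",cv2.resize(im[275:375,232:382],None,fx=5.2,fy=5.2,interpolation=cv2.INTER_CUBIC)[:,:,::-1])
```

```text
False
down t 38.06 w 1.001 g 0.0 F [-0.3 -0.   0.2] p [0.441  0.1615 0.0305]
closed t 38.71 w 0.155 g 42.3 F [-1.8  1.4  4.7] p [0.4403 0.1617 0.0302]
[9.87007132e-02 4.60425871e-01 1.76519406e+00 2.45403987e-04
 9.16046354e-01 5.49232911e-01] [ 9.84946507e-02  4.60934177e-01  1.76518636e+00 -4.44089210e-16
  9.15472117e-01  1.53229098e+00]
turned t 39.84 w 0.157 g 42.4 F [-0.7 -4.3  5.7] p [0.4408 0.1612 0.0302]
[-0.723456    0.13589864 -0.0387564 ] [ 3.14076598e+00 -4.70588742e-04  1.38804548e-01]
rel t 40.53 w 1.001 g 0.0 F [ 0.6 -0.  -0.3] p [0.4405 0.1616 0.03  ]
away t 43.24 w 1.004 g 0.0 F [ 0.4 -0.1 -0.2] p [ 0.4702 -0.3594  0.1718]
```

View pics/t6.png

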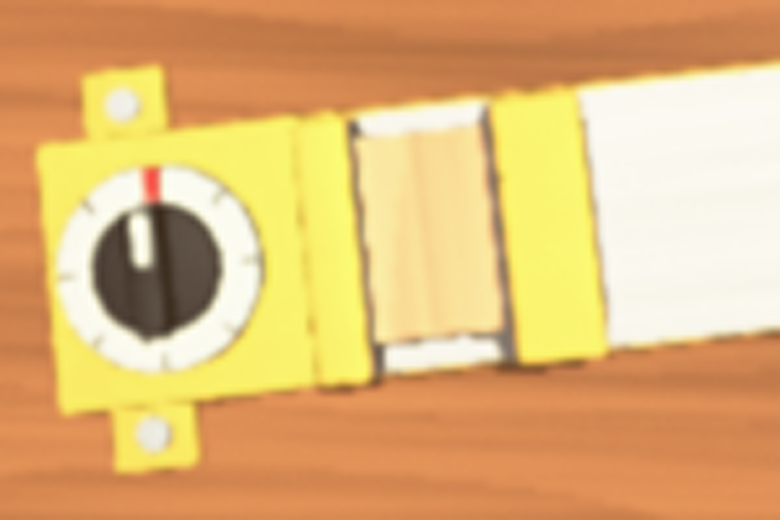

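The white pointer (138,212)→(146,266) points to the red mark (152,184). The bar's edge slope of about 0.096 matches the mark's direction of 0.095, and the workpiece is still square and clamped. Handing in.

```bash
python3 -c "
from h import *
print(r.job_done())"
```

```text
the job is handed in; nothing more can be done
None
```

The job is handed in at about 43 s: the file is in the tray, the offcut is in the scrap box, the workpiece is square against the fixed jaw, and the lock knob's pointer is on the red mark.

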